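# Pin the crank onto the kitchen hand mill

### The job

Take the steel hitch pin out of the wooden block and push it down fully home through the cross hole in the mill's crank hub, with its loop on the side of the shaft's free end. Then swing the sprung loop down over the shaft end until it snaps and stays, without forcing anything, and let go. Leave everything else on the counter where it is.

Things in the scene. Friction and masses are not known exactly. Their poses are not given: they have to be found in the camera images.
- mill: Hand grain mill, fixed: wooden foot 170 x 150 mm, white body 100 x 90 mm, hopper and lid knob to 270 mm high. Origin: underside centre of the foot, z up. A steel shaft, 20 mm square, leaves it level along -y, axis 125 mm above the counter; the crank hub sits on it about y = -150 mm, its arm level along +x to x = 137 mm, with a 26 mm thick wooden handle from there along -y.
- hub_hole (a point): Nominal mouth of the vertical cross hole, in the hub's top face (28 mm along y, 26 mm wide), 138 mm above the counter; axes as the mill. Shaft and hub are clamped up to 12 mm further in or out along y than this point: not measured, find the hole by sight or feel. Hole 10.2 mm wide, 1 mm chamfer, right through (26 mm). A sprung ball in its wall rubs on the pin: pushing it home takes 4 to 10 N.
- shaft_end (a point): Nominal free end of the shaft, on its axis, 125 mm above the counter; the real one is off along y by as much as the hole, always 40 mm from the hole's axis along -y of the mill. The end is rounded (10 mm radius about a level cross axis); nothing stands beyond it. The shaft's top lies 3 mm below the hub's.
- pin_block: Light wooden block, fixed, 150 (x) x 60 (y) x 55 mm high, origin at its underside centre. Two vertical square through holes (11 mm) at x = +-45 mm: one holds the hitch pin, the other a plain dark wooden dowel with a round head, which stays there.
- hitch_pin: Steel hitch pin, 90 g, upright in the block. Origin: on its axis, underside of the collar (which rests on the hub when home); z up. Shank 9 mm thick down to z = -42 mm, last 6 mm tapered to 7 mm. Collar 18 mm wide, 4 mm high. Hinge barrel 44 mm long along x at z = 8 mm. Square grip 14 x 14 mm, z = 6 to 42 mm, faces across x and y. The wire loop points along -y.
- loop (a joint): Loop angle about the barrel, rad. 0: rest, sprung open, legs 0.35 above level; grows as the lip swings down; stop at 1.22. With the pin home the bar meets the shaft end at about 0.75, must stretch 2.5 mm over it (tightest near 0.96; some 3 to 7 N down on the lip), then snaps under the nose and stays near 1.1. Let go earlier, it springs open.
- lip (a point): Middle of the outer edge of the loop's flat thumb lip (26 mm wide, 22 mm long, bent up 0.52 rad from the legs). The loop: two 4 mm wire legs at x = +-18 mm of the pin, which straddle hub and shaft, and a cross bar 46 mm from the hinge, where the lip begins. At rest 57 mm out from the pin's axis and 41 mm above the pin's origin; snapped shut, 55 mm out and 28 mm below it.
- dowel: Bystander: plain wooden dowel pin, 9 mm thick, round head 22 mm wide and 22 mm high, in the block's other hole. Origin: on its axis, under its head.
- tin: Bystander: white tin, 72 mm wide, 80 mm high. Origin: underside centre.
- spoon: Bystander: wooden spoon, 200 mm long, 12 mm thick, lying flat along x. Origin: middle of its length, on the counter.
- salt: Bystander: small glass salt jar, 44 mm wide, 85 mm high. Origin: underside centre.
- pepper: Bystander: dark wooden pepper cylinder, 48 mm wide, 110 mm high. Origin: underside centre.

How it is judged:
By the outcome, as a careful person would: the job done as asked, in the order asked, and still so for the second after the job is handed in, with the robot touching nothing.
It also fails if it takes over 72 s, if anything falls off the work surface, if the arm or the gripper's body presses on something with over 40 N, if the wrist force passes 120 N, or if a joint passes its speed limit or range.

### The arm

A 6-joint arm with a two-finger parallel gripper is mounted at the origin on the work surface. World frame = base frame: x ahead of the robot, y to its left, z up, the work surface at z = 0. Lengths are in m, angles in rad, forces in N, time in s.
With the tool pointing down it reaches from about 0.275 to 0.975 m from the base axis. Payload 8.4 kg.
Tool frame: the origin (TCP) lies on the front face of the gripper's body, between the roots of the fingers; the fingertips stand 88 mm ahead of it and the grasp point (between the pads) lies 69 mm ahead of it; z points along the fingers, y is the line along which they close (so a half turn about z gives the same grasp; the last joint's range is limited). The gripper opens to 92 mm and grips with 3 to 60 N. Pads are 20 mm wide; open, the fingers measure 128 mm over their backs; the gripper's body (75 mm by 189 mm) begins 69 mm behind the grasp point.
Start: joints at [-1.258, 0.353, 1.633, -0, 1.155, -0.002], TCP at [0.194, -0.594, 0.303] pointing down, gripper open.
Joint ranges: [-2.63, 2.63], [-0.92, 2.1], [0.06, 2.66], [-1.3, 4.44], [0, 2.69], [-3.02, 3.02]. Speed limits (rad/s): [2.22, 2.22, 2.79, 3.14, 3.14, 3.14].

### API

Orientations are given as a unit quaternion [x, y, z, w].
In Python, from bench import ctrl gives the robot as it stands.
- The arm moves only by the tool shift_gripper, called after "Emit:" by a JSON object that holds its "method" and its "body". Schema: {"type":"object","properties":{"rows":{"type":"array","items":{"type":"object","properties":{"x":{"type":"number"},"y":{"type":"number"},"z":{"type":"number"},"rx":{"type":"number"},"ry":{"type":"number"},"rz":{"type":"number"}},"additionalProperties":false},"minItems":1,"maxItems":8},"jaw":{"type":"number"},"squeeze":{"type":"number"},"only":{"type":"string"},"quiet":{"type":"boolean"},"lines":{"type":"string"}},"required":["rows"],"additionalProperties":false}. rows is a list of rows, 1 to 8 of them, each an object with the fields x, y, z (the shift in units of 5 mm), rx, ry, rz (a rotation vector in rad); a field left out counts as zero; each row is the pose to reach, as a shift and turn from the pose commanded when the call began, along the tool's axes at that moment; what a row does not reach only later rows make up. A row lasts 1/8 s, in which the tool goes at most 0.0625 m and 0.188 rad, less where a joint would pass 70% of its speed; a pose out of reach is approached as far as the arm can. jaw is the finger opening in m, set as the call begins (left out keeps the last). The fingers move at their own pace and stop on an object; squeeze is the grip in N (left out, the last holds). Time passes only in rows, so rows that do not move let the fingers close. The tool returns the time, the measured TCP pose, the force, the opening and the grip force at its end. only (a regular expression) keeps the lines of the reply that match it, lines (a string "A,B") keeps lines A to B, and quiet returns only ok. Input that does not fit is refused with a message, and nothing moves.
- ctrl.get_obs(): the state, without advancing time (a new reading comes with each control period).
- ctrl.snapshot(name): name is "side" or "top"; returns the picture (480x640x3 uint8, blue, green, red); there is no depth.
- ctrl.calibration(name): a dict with "camera_matrix" (3x3 intrinsics, pixels), "origin" and "orientation" of the camera in the world. Camera axes: x right, y up, looking along -z (the intrinsics and any distortion apply to the point x, -y, -z); pixel columns grow to the right and rows downward; lengths in m; the calibration is good to about 2 mm. A picture is of the moment at which its call begins. calibration takes no time and is no camera call.
- ctrl.hand_in(): hands the job in; it is judged then, once.
The state is a dict: "time_s": time; "joint_pos": joint angles; "joint_velocities": joint speeds; "effort": joint torques, N m; "tcp_pos": TCP position; "tcp_rot": TCP orientation; "wrist_force": force on the tool from outside, world axes, zero at the start; "torque": the same for the moment, N m; "grip_width": finger opening in m; "grasp_force": force on a finger pad.
Only numpy, scipy, OpenCV 4.12 (cv2) and the standard library are available. Lean on these libraries where they do the work, as an engineer would, in place of code of your own. Each camera call takes 0.05 s, during which the arm holds its last target. There are 200 camera calls.

## Working session

There is one attempt and no reset: what is moved stays moved. The work goes in short steps, Python scripts to look and compute and a tool call to move; the robot and the scene stay as the last step left them, time stands still between calls to the robot, and variables do not carry over. Pictures are saved under pics/ and viewed, at most 10 in all, crops included, and the job is handed in when it is done.

```bash
ls; mkdir -p pics
```

Run:
```python
from bench import ctrl
import cv2
for n in("side","top"):
    cv2.imwrite(f"pics/{n}0.png",ctrl.snapshot(n)); print(ctrl.calibration(n))
print(ctrl.get_obs())
```

```text
bench.py
pics
{'camera_matrix': array([[534.20547752,   0.        , 320.40154059],
       [  0.        , 534.20547752, 232.63413847],
       [  0.        ,   0.        ,   1.        ]]), 'origin': array([ 0.54567702, -0.71339931,  0.73083778]), 'orientation': array([ 0.38620366, -0.01079218, -0.01028976,  0.922293  ])}
{'camera_matrix': array([[460.08983183,   0.        , 317.0562911 ],
       [  0.        , 460.08983183, 236.27503839],
       [  0.        ,   0.        ,   1.        ]]), 'origin': array([ 0.43251305, -0.09896402,  0.85188099]), 'orientation': array([ 0.08229181, -0.06890909, -0.62735824,  0.7712984 ])}
{'time_s': 0.1, 'joint_pos': array([-1.25840994e+00,  3.53586657e-01,  1.63405688e+00, -3.50372969e-06,
        1.15519647e+00, -2.40329444e-03]), 'joint_velocities': array([ 7.49813179e-04, -4.57735428e-04, -1.66155449e-03, -8.06355908e-05,
       -2.07822569e-03,  1.56338844e-03]), 'effort': array([ 1.08071064e-03, -5.94908667e+01, -3.34932625e+01,  6.99627609e-02,
        1.85378554e-02, -2.63346465e-05]), 'tcp_pos': array([ 0.19340427, -0.59396966,  0.30203508]), 'tcp_rot': array([ 9.87638679e-01,  1.56746451e-01, -9.78618803e-05, -6.15957923e-04]), 'wrist_force': array([ 0.67069027, -0.68163433, -0.51997514]), 'torque': array([ 0.02142093,  0.00462099, -0.0420187 ]), 'grasp_force': 0.0, 'grip_width': 0.09200731059469688}
```
View pics/side0.png

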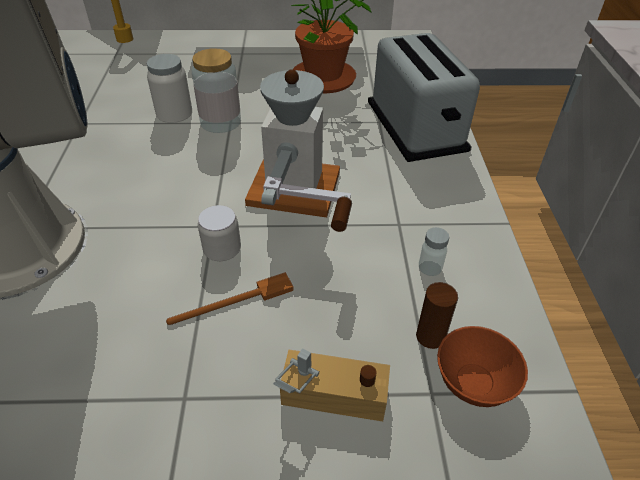

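View pics/top0.png

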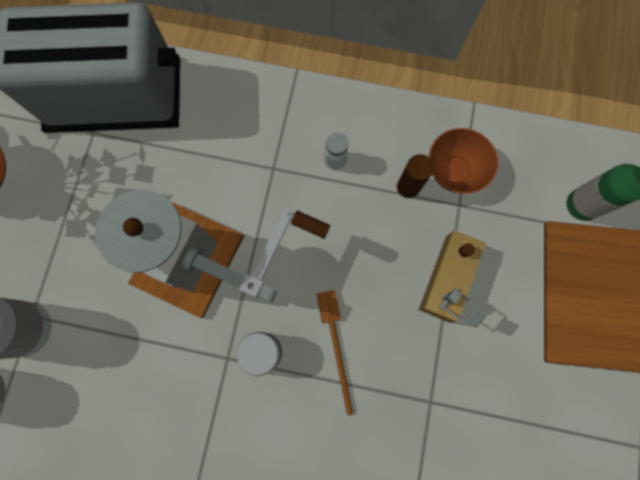

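The side view shows the mill hub near (272,185) and the pin near (303,362). The top view shows the hub hole near (251,286), the shaft end near (268,295) and the pin near (456,298). I'll enlarge these spots.

Create h.py:
```python
import numpy as np,cv2
from scipy.spatial.transform import Rotation as R
from bench import ctrl
def ray(n,p):
    c=ctrl.calibration(n);K=c["camera_matrix"]
    d=np.linalg.inv(K)@[p[0],p[1],1.];d=R.from_quat(c["orientation"]).apply(d*[1,-1,-1])
    return np.array(c["origin"]),d/np.linalg.norm(d)
def plane(n,p,z):
    o,d=ray(n,p);return o+d*(z-o[2])/d[2]
def tri(ps,pt):
    o1,d1=ray("side",ps);o2,d2=ray("top",pt)
    s=np.linalg.lstsq(np.c_[d1,-d2],o2-o1,rcond=None)[0]
    a,b=o1+s[0]*d1,o2+s[1]*d2
    return (a+b)/2,np.linalg.norm(a-b)
def proj(n,X):
    c=ctrl.calibration(n);q=R.from_quat(c["orientation"]).inv().apply(np.array(X)-c["origin"])*[1,-1,-1]
    u=q@c["camera_matrix"].T;return u[...,:2]/u[...,2:]
def crop(im,x,y,w,h,k):
    return cv2.resize(im[y:y+h,x:x+w],(w*k,h*k),interpolation=cv2.INTER_CUBIC)
```

Run:
```python
from h import *
s=cv2.imread("pics/side0.png");t=cv2.imread("pics/top0.png")
m=np.vstack([np.hstack([crop(s,245,140,80,60,5),crop(t,225,250,80,60,5)]),np.hstack([crop(s,265,340,80,60,5),crop(t,420,270,80,60,5)])])
cv2.imwrite("pics/m.png",m)
```

```text
(no output)
```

View pics/m.png

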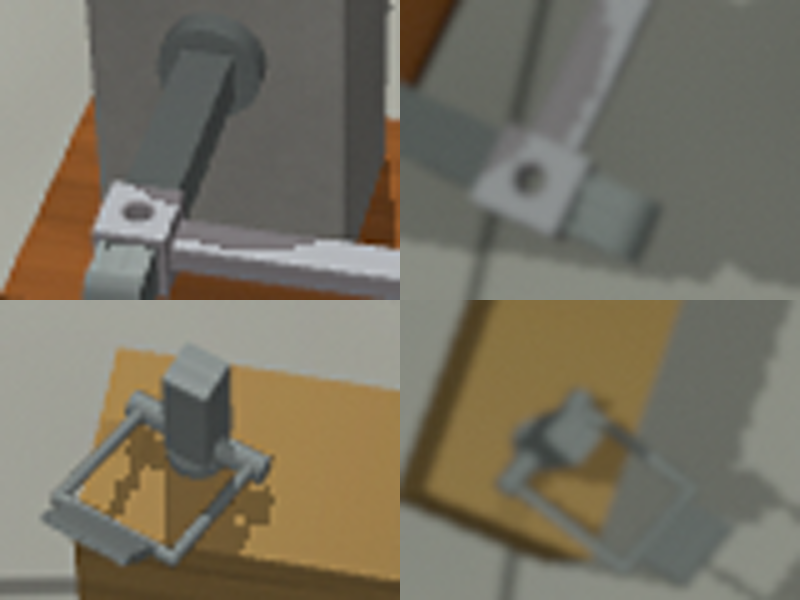

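Run:
```python
from h import *
np.set_printoptions(precision=4,suppress=True)
f=lambda x0,y0,X,Y:(x0+(X+.5)/5-.5,y0+(Y+.5)/5-.5)
S=lambda X,Y:f(245,140,X,Y);T=lambda X,Y:f(225,250,X-400,Y)
s=lambda X,Y:f(265,340,X,Y-300);t=lambda X,Y:f(420,270,X-400,Y-300)
# refine hole by dark blob in hub face
for n,g,(x,y) in(("side","s",S(137,211)),("top","t",T(531,180))):
    im=cv2.cvtColor(cv2.imread(f"pics/{n}0.png"),cv2.COLOR_BGR2GRAY).astype(float)
    x0,y0=int(round(x)),int(round(y));r=5 if n=="top" else 4
    w=im[y0-r+1:y0+r,x0-r:x0+r+1];W=np.clip(np.median(w)-10-w,0,None)
    print(n,(x,y),"blob",x0-r+(W.sum(0)@np.arange(W.shape[1]))/W.sum(),y0-r+1+(W.sum(1)@np.arange(W.shape[0]))/W.sum())
print("hole tri",tri(S(137,211),T(531,180)),plane("side",S(137,211),.138),plane("top",T(531,180),.138))
hs=[S(118,180),S(185,195),S(168,240),S(97,228)];ht=[T(505,133),T(590,170),T(555,235),T(472,195)]
for p in hs:print("hs",plane("side",p,.138))
for p in ht:print("ht",plane("top",p,.138))
a=tri(s(137,404),t(510,478));b=tri(s(262,466),t(580,397));c=tri(s(137,404),t(580,397));d=tri(s(262,466),t(510,478))
print("barrel?",a,b,"\n or",c,d)
print("gripC",plane("side",s(197,366),.097),plane("top",t(577,438),.097))
```

```text
side (272.0, 181.8) blob 272.32 181.72981132075472
top (250.8, 285.6) blob 249.98356807511738 285.1068075117371
hole tri (array([0.488 , 0.0152, 0.139 ]), np.float64(0.00023939957031006518)) [0.4881 0.0164 0.138 ] [0.488  0.0153 0.138 ]
hs [0.4807 0.0338 0.138 ]
hs [0.5046 0.0251 0.138 ]
hs [0.4993 0.0005 0.138 ]
hs [0.4745 0.0073 0.138 ]
ht [0.5006 0.0267 0.138 ]
ht [ 0.4947 -0.0019  0.138 ]
ht [0.473  0.0041 0.138 ]
ht [0.4797 0.0321 0.138 ]
barrel? (array([ 0.5258, -0.2974,  0.0663]), np.float64(0.0026055073633324847)) (array([ 0.5595, -0.3171,  0.0643]), np.float64(0.0003146940068970852)) 
 or (array([ 0.5398, -0.3114,  0.0947]), np.float64(0.02972134187120627)) (array([ 0.5455, -0.3033,  0.0368]), np.float64(0.02981364301757142))
gripC [ 0.5418 -0.3052  0.097 ] [ 0.5407 -0.309   0.097 ]
```

Run:
```python
from h import *
np.set_printoptions(precision=4,suppress=True)
f=lambda x0,y0,X,Y:(x0+(X+.5)/5-.5,y0+(Y+.5)/5-.5)
s=lambda X,Y:f(265,340,X,Y-300);t=lambda X,Y:f(420,270,X-400,Y-300)
def yaw(a,b,o=0):d=b-a;return round(float(np.arctan2(d[1],d[0])),3),round(float(np.hypot(*d[:2])),4)
B=.0788
a,b=plane("top",t(622,565),B),plane("top",t(690,490),B);print("bar top",a,b,yaw(a,b),(a+b)/2)
a,b=plane("side",s(62,498),B),plane("side",s(172,557),B);print("bar side",a,b,yaw(a,b),(a+b)/2)
# foot front edge by orange mask
im=cv2.imread("pics/top0.png");h=cv2.cvtColor(im,cv2.COLOR_BGR2HSV)
m=cv2.inRange(h,(5,130,60),(20,255,255));m[:,:120]=0;m[:190]=0;m[325:]=0;m[:,246:]=0
c=max(cv2.findContours(m,0,2)[0],key=cv2.contourArea);hull=cv2.convexHull(c)
ap=cv2.approxPolyDP(hull,4,True)[:,0];print("foot",ap.tolist())
for z in(.02,):
    P=[plane("top",p,z) for p in ap]
    for i in range(len(P)):print(ap[i],P[i],yaw(P[i],P[(i+1)%len(P)]))
print("hopper ctr",plane("top",(139,231),.24),plane("top",(181,231),.24), "knob",plane("top",(133,227),.265),tri((291,76),(133,227)))
```

```text
bar top [ 0.5048 -0.3345  0.0788] [ 0.5338 -0.3534  0.0788] (-0.576, 0.0346) [ 0.5193 -0.344   0.0788]
bar side [ 0.5048 -0.3344  0.0788] [ 0.5347 -0.3526  0.0788] (-0.547, 0.035) [ 0.5198 -0.3435  0.0788]
foot [[219, 280], [202, 316], [129, 283], [134, 273], [206, 273]]
[219 280] [0.4953 0.0929 0.02  ] (2.944, 0.0699)
[202 316] [0.4268 0.1066 0.02  ] (1.365, 0.1473)
[129 283] [0.4569 0.2508 0.02  ] (-0.186, 0.0197)
[134 273] [0.4762 0.2472 0.02  ] (-1.366, 0.1307)
[206 273] [0.5029 0.1192 0.02  ] (-1.851, 0.0273)
hopper ctr [0.5215 0.1655 0.24  ] [0.5331 0.1095 0.24  ] knob [0.5214 0.1639 0.265 ] (array([0.5225, 0.1668, 0.2586]), np.float64(0.0003125121216607476))
```

The rows are not in the units I measure in: shifts go in units of 5 mm. I convert before sending: -0.165 m is -33, 0.16 m is 32.

Emit:
{"method": "shift_gripper", "body": {"rows": [{"x": 10, "y": -4, "rz": -0.09}, {"x": 21, "y": -8.2, "z": 2, "rz": -0.18}, {"x": 32, "y": -12.4, "z": 4, "rz": -0.27}, {"x": 43, "y": -16.6, "z": 6, "rz": -0.36}, {"x": 54, "y": -21, "z": 8, "rz": -0.45}, {"x": 64, "y": -25.2, "z": 10, "rz": -0.54}, {"x": 74, "y": -29.2, "z": 10, "rz": -0.63}, {"x": 84, "y": -33, "z": 10, "rz": -0.706}], "jaw": 0.04, "squeeze": 5}}

```text
time_s: 1.1
tcp_pos: [0.5428, -0.3059, 0.2522]
tcp_rot: [0.872, 0.49, -0.0, -0.0]
wrist_force: [0.3, -1.0, -0.8]
grip_width: 0.0398
grasp_force: 0.0
```

Emit:
{"method": "shift_gripper", "body": {"rows": [{}, {}]}}

```text
time_s: 1.35
tcp_pos: [0.5412, -0.3074, 0.2522]
tcp_rot: [0.873, 0.489, -0.0, -0.0]
wrist_force: [-0.8, -0.4, -0.5]
grip_width: 0.0405
grasp_force: 0.0
```

Run:
```python
from h import *
print({k:np.round(v,4) for k,v in ctrl.get_obs().items() if k in("tcp_pos","tcp_rot","joint_pos","grip_width")})
s=ctrl.snapshot("side");t=ctrl.snapshot("top");cv2.imwrite("pics/s1.png",s)
o=ctrl.get_obs();r=R.from_quat(o["tcp_rot"]).as_matrix();p=o["tcp_pos"]
print(r); g=r.T@(np.array([.542,-.307,.16])-p);print("go",g,"yaw of y",np.arctan2(r[1,1],r[0,1]))
```

```text
{'joint_pos': array([-5.1870e-01,  3.9950e-01,  1.6850e+00, -5.0000e-04,  1.0582e+00,
        3.1500e-02]), 'tcp_pos': array([ 0.5412, -0.3074,  0.2522]), 'tcp_rot': array([ 8.725e-01,  4.885e-01, -5.000e-04, -4.000e-04]), 'grip_width': np.float64(0.0405)}
[[ 5.24038396e-01  8.51694267e-01 -7.97506274e-04]
 [ 8.51694575e-01 -5.24038491e-01  1.01084811e-04]
 [-3.31830631e-04 -7.32204089e-04 -9.99999677e-01]]
go [0.00166694 0.00057344 0.0924775 ] yaw of y -0.5515859490462959
```

In the tool's units: 0.065 m is 13, 0.04 m is 8.

Emit:
{"method": "shift_gripper", "body": {"rows": [{"z": 8}, {"z": 13}, {"z": 13}]}}

```text
time_s: 1.82
tcp_pos: [0.5398, -0.3078, 0.186]
tcp_rot: [0.873, 0.488, -0.001, -0.002]
wrist_force: [0.8, -0.8, 0.2]
grip_width: 0.0397
grasp_force: 0.0
```

Run:
```python
from h import *
s=ctrl.snapshot("side");t=ctrl.snapshot("top")
cv2.imwrite("pics/g1.png",np.hstack([crop(s,245,300,100,100,4),crop(t,400,240,100,100,4)]))
```

```text
(no output)
```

View pics/g1.png

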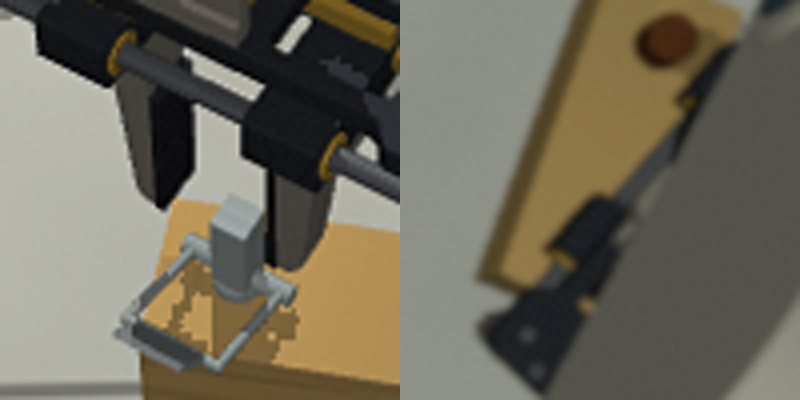

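Run:
```python
from h import *
o=ctrl.get_obs();r=R.from_quat(o["tcp_rot"]).as_matrix();p=o["tcp_pos"];print(p,o["tcp_rot"])
c=lambda X:np.round((proj("side",np.array(X))-[245,300])*4,0)
for sg in(1,-1):
  for x in(-.01,.01):
    print("pad tip corner",sg,x,c(p+r@[x,sg*.02,.088]))
print("mid",c(p+r@[0,0,.088]),"grip top expected",c([.542,-.307,.097]))
print("grip at pix",plane("side",(245+237/4,300+210/4),.097))
```

```text
[ 0.5414793  -0.30824686  0.18842041] [8.72891220e-01 4.87914822e-01 7.92568676e-05 1.96366819e-04]
pad tip corner 1 -0.01 [270. 262.]
pad tip corner 1 0.01 [300. 217.]
pad tip corner -1 -0.01 [170. 210.]
pad tip corner -1 0.01 [201. 167.]
mid [235. 213.] grip top expected [237. 216.]
grip at pix [ 0.54217971 -0.30473439  0.097     ]
```

In the tool's units: 0.001 m is 0.2, 0.0275 m is 5.5.

Emit:
{"method": "shift_gripper", "body": {"rows": [{"x": 0.2, "z": 3}, {"x": 0.2, "z": 5.5}, {"x": 0.2, "z": 5.5}, {"x": 0.2, "z": 5.5}]}}

```text
time_s: 2.42
tcp_pos: [0.5424, -0.3065, 0.1602]
tcp_rot: [0.873, 0.489, -0.0, -0.0]
wrist_force: [-1.0, -0.5, 0.1]
grip_width: 0.0402
grasp_force: 0.0
```

Emit:
{"method": "shift_gripper", "body": {"rows": [{}, {}, {}, {}], "jaw": 0.005, "squeeze": 45}}

```text
time_s: 2.92
tcp_pos: [0.5424, -0.3065, 0.1604]
tcp_rot: [0.873, 0.489, 0.0, 0.0]
wrist_force: [0.2, -0.1, 1.7]
grip_width: 0.0138
grasp_force: 45.0
```

Emit:
{"method": "shift_gripper", "body": {"rows": [{"z": -6}, {"z": -12}, {"z": -18}, {"z": -24}, {"z": -30}, {"z": -30}]}}

```text
time_s: 3.68
tcp_pos: [0.5431, -0.307, 0.3123]
tcp_rot: [0.873, 0.488, 0.001, 0.002]
wrist_force: [0.3, -1.3, -0.9]
grip_width: 0.0136
grasp_force: 45.0
```

In the tool's units: 0.215 m is 43, -0.2147 m is -42.94.

Emit:
{"method": "shift_gripper", "body": {"rows": [{"x": 4, "y": -3.6, "rz": -0.03}, {"x": 12, "y": -10.6, "rz": -0.09}, {"x": 20, "y": -17.6, "rz": -0.14}, {"x": 28, "y": -24.4, "rz": -0.19}, {"x": 36, "y": -31.4, "rz": -0.24}, {"x": 43, "y": -37.6, "rz": -0.29}, {"x": 47.6, "y": -41.4, "rz": -0.336}, {"x": 49.2, "y": -42.94, "rz": -0.336}]}}

```text
time_s: 4.68
tcp_pos: [0.487, 0.0167, 0.3089]
tcp_rot: [0.778, 0.628, -0.001, -0.001]
wrist_force: [-0.4, -0.5, -1.1]
grip_width: 0.0133
grasp_force: 45.0
```

Emit:
{"method": "shift_gripper", "body": {"rows": [{}, {}, {}]}}

```text
time_s: 5.05
tcp_pos: [0.488, 0.0146, 0.31]
tcp_rot: [0.779, 0.627, -0.0, 0.0]
wrist_force: [-0.2, -0.0, -1.8]
grip_width: 0.0138
grasp_force: 45.0
```

Run:
```python
from h import *
s=ctrl.snapshot("side");t=ctrl.snapshot("top");o=ctrl.get_obs()
r=R.from_quat(o["tcp_rot"]).as_matrix();p=o["tcp_pos"];print(p,r,np.arctan2(r[1,1],r[0,1]))
cv2.imwrite("pics/s2.png",s);cv2.imwrite("pics/g2.png",np.hstack([crop(s,225,110,100,100,4),crop(t,200,230,100,100,4)]))
c=lambda X:np.round((proj("side",np.array(X))-[225,110])*4,0)
for z in(.105,.111,.141,.147):print("axis",z,c(p+r@[0,0,z]))
```

```text
[0.48797418 0.01478503 0.3101417 ] [[ 2.13490853e-01  9.76945063e-01  4.15758251e-06]
 [ 9.76945061e-01 -2.13490852e-01 -6.10642151e-05]
 [-5.87687776e-05  1.70983810e-05 -9.99999998e-01]] -0.21514680598320568
axis 0.105 [179. 163.]
axis 0.111 [180. 175.]
axis 0.141 [184. 233.]
axis 0.147 [185. 244.]
```

View pics/g2.png

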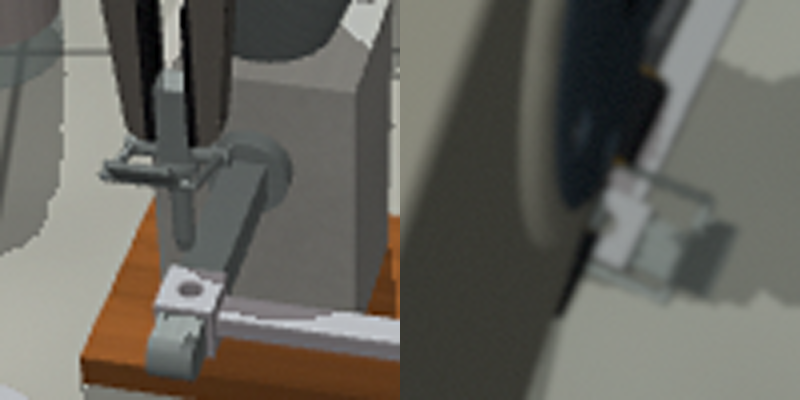

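The pin hangs true at (184,246) in the side crop, with the hole mouth at (190,289). The loop points to the shaft's free end. I'll correct about 1 mm in y and go down to the mouth.

Emit:
{"method": "shift_gripper", "body": {"rows": [{"x": 0.24, "z": 2}, {"x": 0.24, "z": 4}, {"x": 0.24, "z": 4}, {"x": 0.24, "z": 4}]}}

```text
time_s: 5.65
tcp_pos: [0.4881, 0.0166, 0.2901]
tcp_rot: [0.779, 0.628, -0.0, -0.0]
wrist_force: [-0.8, 0.3, 0.1]
grip_width: 0.0133
grasp_force: 45.0
```

Run:
```python
from h import *
s=ctrl.snapshot("side");o=ctrl.get_obs();p=o["tcp_pos"];print(p,o["wrist_force"])
cv2.imwrite("pics/g3.png",crop(s,245,140,60,60,10))
```

```text
[0.48824277 0.01663418 0.29028362] [-0.49949904  0.25033358 -1.50464289]
```

Emit:
{"method": "shift_gripper", "body": {"rows": [{"z": 0.5}, {"z": 1}, {"z": 1.4}, {"z": 1.4}]}}

```text
time_s: 6.2
tcp_pos: [0.4881, 0.0166, 0.283]
tcp_rot: [0.779, 0.628, -0.0, -0.0]
wrist_force: [0.2, -0.6, -1.3]
grip_width: 0.0139
grasp_force: 45.0
```

View pics/g3.png

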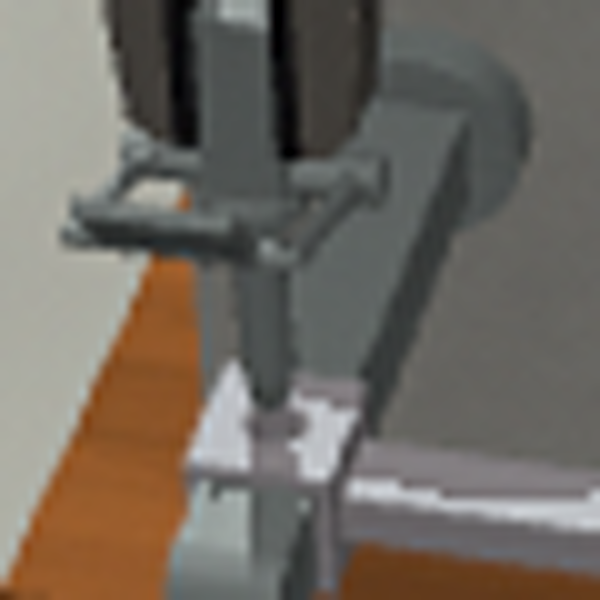

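Pin tip at (268,405) in the crop, hole at (277,425): about 0.7 mm off along +x. No force yet, so I'll go on gently.

In the tool's units: 0.006 m is 1.2, 0.004 m is 0.8.

Emit:
{"method": "shift_gripper", "body": {"rows": [{"y": 0.12, "z": 0.4}, {"y": 0.12, "z": 0.8}, {"y": 0.12, "z": 1.2}, {"y": 0.12, "z": 1.2}]}}

```text
time_s: 6.7
tcp_pos: [0.4886, 0.0165, 0.277]
tcp_rot: [0.779, 0.628, -0.0, -0.0]
wrist_force: [0.0, 0.5, -1.6]
grip_width: 0.0137
grasp_force: 45.0
```

In the tool's units: 0.012 m is 2.4, 0.008 m is 1.6.

Emit:
{"method": "shift_gripper", "body": {"rows": [{"z": 0.8}, {"z": 1.6}, {"z": 2.4}, {"z": 2.4}]}}

```text
time_s: 7.2
tcp_pos: [0.4885, 0.0163, 0.2646]
tcp_rot: [0.779, 0.628, -0.0, -0.0]
wrist_force: [0.4, -3.4, -3.5]
grip_width: 0.0136
grasp_force: 45.0
```

Emit:
{"method": "shift_gripper", "body": {"rows": [{"z": 0.6}, {"z": 1.2}, {"z": 1.8}, {"z": 2.4}, {"z": 2.4}]}}

```text
time_s: 7.82
tcp_pos: [0.4885, 0.0164, 0.2527]
tcp_rot: [0.779, 0.628, -0.0, -0.0]
wrist_force: [0.0, -4.7, -6.1]
grip_width: 0.0134
grasp_force: 45.0
```

Run:
```python
from h import *
s=ctrl.snapshot("side");o=ctrl.get_obs();print(o["tcp_pos"],o["wrist_force"],o["torque"])
cv2.imwrite("pics/g4.png",crop(s,235,140,80,60,8))
```

```text
[0.48853299 0.01641121 0.25273761] [ 0.67677704 -5.20463141 -6.37153746] [-1.08943385 -0.19086227  0.04524711]
```

View pics/g4.png

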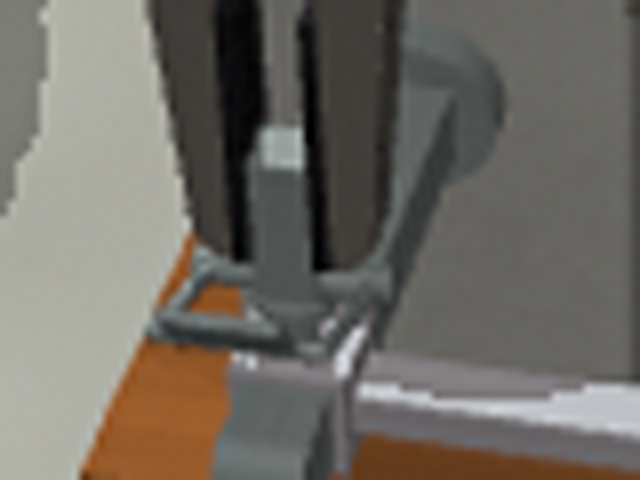

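Emit:
{"method": "shift_gripper", "body": {"rows": [{"x": -0.08, "z": 0.2}, {"x": -0.16, "z": 0.6}, {"x": -0.16, "z": 1}, {"x": -0.16, "z": 1.2}, {"x": -0.16, "z": 1.2}]}}

```text
time_s: 8.5
tcp_pos: [0.4886, 0.0158, 0.2471]
tcp_rot: [0.779, 0.628, 0.0, -0.0]
wrist_force: [1.0, -0.7, -1.8]
grip_width: 0.0138
grasp_force: 45.0
```

Emit:
{"method": "shift_gripper", "body": {"rows": [{"z": 0.2}, {"z": 0.4}, {"z": 0.6}, {"z": 0.8}, {"z": 0.8}]}}

```text
time_s: 9.12
tcp_pos: [0.4887, 0.0158, 0.2433]
tcp_rot: [0.779, 0.628, 0.0, 0.0]
wrist_force: [0.8, 0.2, 2.7]
grip_width: 0.0139
grasp_force: 45.0
```

In the tool's units: 0.0015 m is 0.3, 0.001 m is 0.2.

Emit:
{"method": "shift_gripper", "body": {"rows": [{"z": 0.1}, {"z": 0.2}, {"z": 0.3}, {"z": 0.3}]}}

```text
time_s: 9.62
tcp_pos: [0.4888, 0.0158, 0.2432]
tcp_rot: [0.779, 0.628, 0.0, 0.0]
wrist_force: [-5.0, 0.6, 20.0]
grip_width: 0.0137
grasp_force: 45.0
```

In the tool's units: -0.0013 m is -0.26.

Emit:
{"method": "shift_gripper", "body": {"rows": [{"z": -0.26}, {"z": -0.26}]}}

```text
time_s: 9.88
tcp_pos: [0.4887, 0.0158, 0.2433]
tcp_rot: [0.779, 0.628, 0.0, 0.0]
wrist_force: [-1.0, 0.0, 7.0]
grip_width: 0.0134
grasp_force: 45.0
```

Emit:
{"method": "shift_gripper", "body": {"rows": [{}, {}, {}], "jaw": 0.032, "squeeze": 20}}

```text
time_s: 10.25
tcp_pos: [0.4884, 0.0157, 0.2427]
tcp_rot: [0.779, 0.628, -0.0, -0.0]
wrist_force: [0.6, -0.5, -0.3]
grip_width: 0.032
grasp_force: 0.0
```

Emit:
{"method": "shift_gripper", "body": {"rows": [{"z": -4}, {"z": -8}, {"z": -11}, {"z": -11}, {"z": -11}]}}

```text
time_s: 10.88
tcp_pos: [0.4882, 0.0157, 0.2974]
tcp_rot: [0.779, 0.628, -0.0, -0.0]
wrist_force: [-0.6, 0.3, -0.1]
grip_width: 0.032
grasp_force: 0.0
```

Run:
```python
from h import *
s=ctrl.snapshot("side");o=ctrl.get_obs();print(o["tcp_pos"],o["wrist_force"],o["torque"])
cv2.imwrite("pics/g5.png",crop(s,235,140,80,60,8))
```

```text
[0.48813261 0.01568784 0.29722515] [0.02446642 0.04471475 0.24634018] [ 0.02254929 -0.07862619  0.05737442]
```

View pics/g5.png

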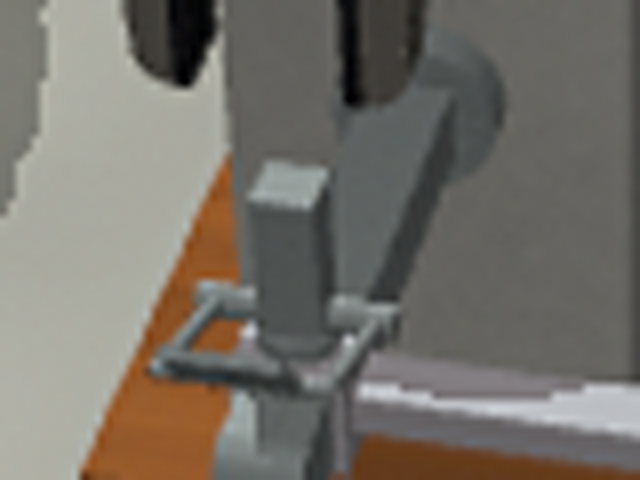

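Run:
```python
from h import *
f=lambda X,Y:(235+(X+.5)/8-.5,140+(Y+.5)/8-.5)
print("grip top @.180",plane("side",f(289,184),.180))
o,d=ray("side",f(289,184));print("z at y=.0158",(o+d*(.0158-o[1])/d[1]))
a,b=plane("side",f(160,365),.1618),plane("side",f(320,388),.1618);print(a,b,np.arctan2(*(b-a)[1::-1]))
print("barrel",[plane("side",f(*q),.146) for q in((203,292),(393,318))])
```

```text
grip top @.180 [0.48800774 0.01615375 0.18      ]
z at y=.0158 [0.48803571 0.0158     0.18026709]
[ 0.46170465 -0.02142389  0.1618    ] [ 0.49521234 -0.02931497  0.1618    ] -0.2312862547701168
barrel [array([0.46722714, 0.02263924, 0.146     ]), array([0.50881765, 0.01312364, 0.146     ])]
```

Emit:
{"method": "shift_gripper", "body": {"rows": [{"x": -6}, {"x": -11.6}, {"x": -11.6}, {"x": -11.6}], "jaw": 0, "squeeze": 10}}

```text
time_s: 11.42
tcp_pos: [0.4762, -0.0406, 0.2976]
tcp_rot: [0.779, 0.627, -0.0, -0.0]
wrist_force: [-0.0, -0.1, 0.3]
grip_width: 0.0003
grasp_force: 0.0
```

Emit:
{"method": "shift_gripper", "body": {"rows": [{"z": 3}, {"z": 6}, {"z": 8}, {"z": 10}, {"z": 11}, {"z": 11}]}}

```text
time_s: 12.18
tcp_pos: [0.4761, -0.041, 0.2427]
tcp_rot: [0.779, 0.628, -0.0, -0.0]
wrist_force: [0.3, 0.9, 0.8]
grip_width: 0.0007
grasp_force: 0.1
```

Emit:
{"method": "shift_gripper", "body": {"rows": [{"z": 1}, {"z": 2}, {"z": 3}, {"z": 3}]}}

```text
time_s: 12.68
tcp_pos: [0.476, -0.0409, 0.2276]
tcp_rot: [0.779, 0.628, -0.0, -0.0]
wrist_force: [-0.2, -0.2, -0.1]
grip_width: 0.0005
grasp_force: 0.2
```

Emit:
{"method": "shift_gripper", "body": {"rows": [{"z": 0.6}, {"z": 1.2}, {"z": 1.8}, {"z": 2.4}, {"z": 2.4}]}}

```text
time_s: 13.3
tcp_pos: [0.4762, -0.041, 0.2158]
tcp_rot: [0.779, 0.628, -0.0, -0.0]
wrist_force: [-0.2, 0.1, 0.7]
grip_width: 0.0009
grasp_force: 0.2
```

```bash
python3 - <<'E'
from h import *
s=ctrl.snapshot("side");o=ctrl.get_obs();print(o["tcp_pos"],o["wrist_force"],o["torque"])
cv2.imwrite("pics/g6.png",crop(s,235,140,80,60,8))
E
```

```text
[ 0.47617601 -0.04098717  0.21590919] [ 0.60207108 -0.00715526  0.76552746] [ 0.03084321 -0.04549416  0.06156008]
```

View pics/g6.png

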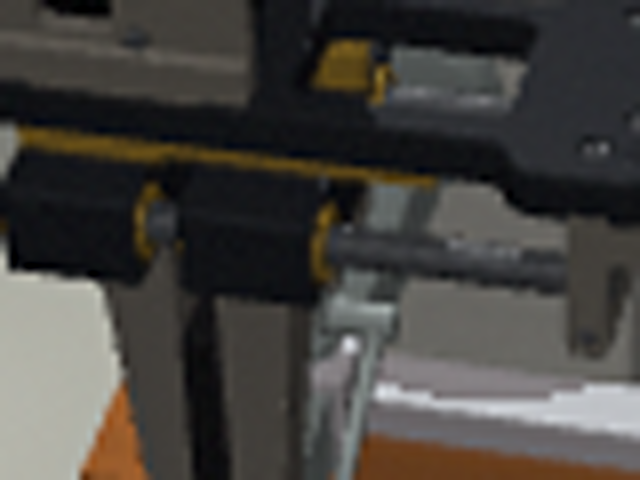

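The fingers hide the lip, but the right leg now slopes down past (350,470), so the loop is swinging. I'll keep pressing in small steps.

In the tool's units: 0.004 m is 0.8, 0.002 m is 0.4.

Emit:
{"method": "shift_gripper", "body": {"rows": [{"z": 0.4}, {"z": 0.8}, {"z": 0.8}]}}

```text
time_s: 13.72
tcp_pos: [0.4764, -0.0408, 0.2121]
tcp_rot: [0.779, 0.627, 0.0, 0.0]
wrist_force: [1.6, 2.6, 3.1]
grip_width: 0.0004
grasp_force: 1.4
```

Emit:
{"method": "shift_gripper", "body": {"rows": [{"z": 0.4}, {"z": 0.8}, {"z": 0.8}]}}

```text
time_s: 14.1
tcp_pos: [0.4766, -0.0408, 0.2081]
tcp_rot: [0.779, 0.628, 0.0, 0.0]
wrist_force: [0.5, 2.6, 3.7]
grip_width: 0.0007
grasp_force: 1.6
```

Emit:
{"method": "shift_gripper", "body": {"rows": [{"z": 0.3}, {"z": 0.6}, {"z": 0.6}]}}

```text
time_s: 14.48
tcp_pos: [0.4764, -0.041, 0.205]
tcp_rot: [0.779, 0.628, 0.0, 0.0]
wrist_force: [1.0, 1.5, 3.1]
grip_width: 0.0009
grasp_force: 1.5
```

In the tool's units: 0.002 m is 0.4, 0.001 m is 0.2.

Emit:
{"method": "shift_gripper", "body": {"rows": [{"z": 0.2}, {"z": 0.4}, {"z": 0.4}]}}

```text
time_s: 14.85
tcp_pos: [0.4762, -0.0411, 0.2029]
tcp_rot: [0.779, 0.628, -0.0, 0.0]
wrist_force: [1.3, 2.0, 3.8]
grip_width: 0.0004
grasp_force: 1.3
```

Emit:
{"method": "shift_gripper", "body": {"rows": [{"z": 0.2}, {"z": 0.4}, {"z": 0.4}]}}

```text
time_s: 15.22
tcp_pos: [0.476, -0.0411, 0.2007]
tcp_rot: [0.779, 0.628, -0.0, -0.0]
wrist_force: [1.1, 1.0, 1.4]
grip_width: 0.0008
grasp_force: 0.7
```

Emit:
{"method": "shift_gripper", "body": {"rows": [{"z": 0.2}, {"z": 0.4}, {"z": 0.4}]}}

```text
time_s: 15.6
tcp_pos: [0.476, -0.041, 0.1988]
tcp_rot: [0.779, 0.628, -0.0, -0.0]
wrist_force: [-0.7, 0.4, 0.7]
grip_width: 0.0001
grasp_force: 0.4
```

Emit:
{"method": "shift_gripper", "body": {"rows": [{"z": -4}, {"z": -10}, {"z": -18}, {"z": -26}, {"x": -8, "z": -30}, {"x": -20, "z": -30}, {"x": -30, "z": -30}, {"x": -30, "z": -30}]}}

```text
time_s: 16.6
tcp_pos: [0.4434, -0.1901, 0.3488]
tcp_rot: [0.78, 0.626, -0.0, 0.0]
wrist_force: [-0.2, 0.0, 0.0]
grip_width: 0.0005
grasp_force: 0.0
```

```bash
python3 - <<'E'
from h import *
s=ctrl.snapshot("side");t=ctrl.snapshot("top");o=ctrl.get_obs();print(o["tcp_pos"],o["wrist_force"],o["time_s"])
cv2.imwrite("pics/g7.png",np.hstack([crop(s,235,140,80,80,5),crop(t,220,240,80,80,5)]))
E
```

```text
[ 0.44399264 -0.18768367  0.34867783] [-0.34201407  0.96394509  1.07811375] 16.7
```

View pics/g7.png

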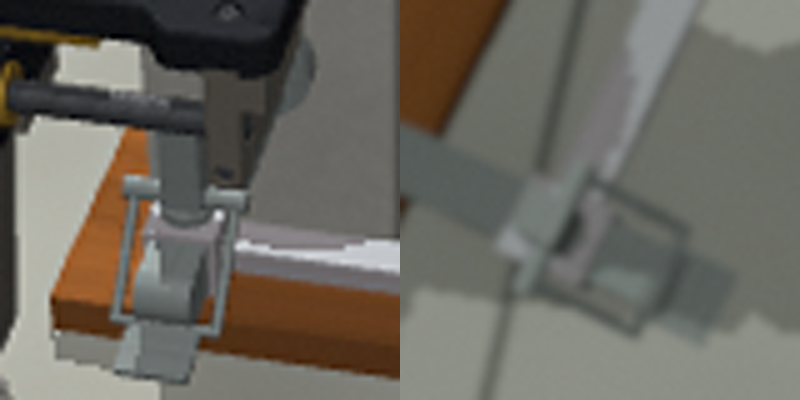

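Run:
```python
from h import *
P=np.array([.4885,.0158,.138]);u=np.array([-.2135,-.977,0]);v=np.array([.977,-.2135,0]);k=np.array([0,0,1.])
for th in(.75,.96,1.1,.35):
    a=th-.35
    bar=[P+u*.046*np.cos(a)+k*(.008-.046*np.sin(a))+v*x for x in(-.018,.018)]
    lip=P+u*(.046*np.cos(a)+.022*np.cos(a-.52))+k*(.008-.046*np.sin(a)-.022*np.sin(a-.52))
    for n,o,s in(("side",(235,140),0),("top",(220,240),400)):
        print(th,n,[np.round((proj(n,q)-o)*5+[s,0]).tolist() for q in bar+[lip]])
```

```text
0.75 side [[106.0, 303.0], [208.0, 317.0], [139.0, 346.0]]
0.75 top [[655.0, 338.0], [704.0, 232.0], [742.0, 313.0]]
0.96 side [[111.0, 313.0], [212.0, 327.0], [145.0, 366.0]]
0.96 top [[644.0, 333.0], [692.0, 229.0], [731.0, 310.0]]
1.1 side [[115.0, 316.0], [216.0, 330.0], [150.0, 375.0]]
1.1 top [[634.0, 329.0], [682.0, 226.0], [720.0, 306.0]]
0.35 side [[99.0, 270.0], [203.0, 284.0], [134.0, 289.0]]
0.35 top [[660.0, 339.0], [710.0, 231.0], [740.0, 308.0]]
```

The bar corners sit at (117,320) and (218,330) in the side crop and the lip edge at (152,378). That matches the angle-1.1 prediction, so the loop has snapped and is holding, and the gripper is clear.

```bash
python3 -c "
from bench import ctrl
print(ctrl.hand_in())"
```

```text
the job is handed in; nothing more can be done
None
```

The hitch pin is fully home in the crank hub and the loop is snapped under the shaft end, holding at about 1.1 rad after release; I touched nothing else and handed the job in at about 17 s on the robot's clock.

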